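Open the load-cell junction box

TASK

Press the orange snap tab on the junction box all the way down, then push the released blue terminal cover along its rails, off its seat and onto the parking ledge, until the whole terminal well is open. Only press and push with the fingertips: do not lift, tip or force the cover, and leave the weight, the jar and the wrench where they are.

Things in the scene. Friction and masses are not known exactly. Their poses are not given: they have to be found in the camera images.
- box: Grey metal junction box fixed to the bench: a channel 91 mm wide (own x) and 243 mm long (own y -135 to +108), z up. Origin at bench height, on the channel's middle line, below the seated cover's front edge. The cover slides to own +y on a running surface 42 mm above the bench. Side rails, inner faces x = -38.5 and +38.5 mm, 7 mm thick, rise 16 mm above that surface from y = -88 to +108 mm.
- apron (a point): Point on the flat apron behind the seated cover, at box x 0, y -115 mm, 42 mm above the bench. The apron runs from y -135 to -88 mm, open at the sides, level with the running surface: room for fingertips behind the cover. Only two 3 mm high bumps stand on it, at x = -33 and +33 mm, y about -92.
- well (a point): Centre of the terminal well's mouth under the seated cover, at box x 0, y -46 mm, 42 mm above the bench. The well spans x -28..+28, y -80..-12 mm; the green terminal block lies at least 13 mm below the running surface.
- ledge (a point): Where the cover's origin ends when parked against the end stop: box x 0, y +54 mm, 42 mm above the bench. The ledge spans y 11 to 98 mm; the end stop, 14 mm high, has its face at y = +98 mm.
- cover: Blue terminal cover, 74 (own x) by 88 (own y) by 18 mm high, 60 to 130 g, loose between the rails. Origin: centre of its underside; axes as the box's. Seated, its origin is at box y -44 mm, 42 mm up. Held only by the tab's catch in front; once released it slides with light friction, until the end stop after 98 mm. The well is fully open after 76 mm (origin at box y +32 mm).
- cover_rear (a point): Middle of the cover's upright rear face (the face towards box -y, the one to push), 9 mm above the running surface.
- tab_top (a point): Centre of the top of the orange press pad, 24 (box x) by 36 mm (box y), horizontal. It stands outside the rail on the box's -x side, at box x = -66, y = +6 mm; top 69 mm above the bench when up, 60 mm when fully pressed (above the rails, level with the cover's top).
- tab (a joint): Travel of the snap tab straight down, in m: 0 up (catch, a bar just ahead of the cover, stands 7 mm above the running surface and blocks it), 0.009 fully down (catch 2 mm below the running surface). Stiff: it takes about 6 N to move, stays where it is left and does not spring back.
- weight: Bystander: round steel test weight, 64 mm across, 34 mm high, on the bench on the box's +x side. Origin at the centre of its underside.
- grease: Bystander: small jar with a red cap, 44 mm across, 75 mm high, on the bench on the box's +x side. Origin at the centre of its underside.
- wrench: Bystander: steel wrench 150 mm long, lying on the bench on the box's -x side. Origin under its middle, own x along it.
Mind the look-alikes: they are no part of the job. Of the things like the cover, leave any that is red or yellow; of the rest the larger one is meant.

How it is judged (in metres and radians):
On the way, in this order (a step that is already met when the one before it is completed fails the run):
1. the tab is pressed fully down (at least 7.2 mm) while the cover is still on its seat (value of joint tab above 0.0072 m and y of cover in the frame of box below -0.034 m), for 0.1 s.
2. the cover has been pushed at least 74 mm, off its seat (y of cover in the frame of box above 0.03 m), for 0.1 s.
At the end, for the whole second after the job is handed in: The tab is down (at least 7.2 mm) and the cover lies flat (within 3 mm of the running surface and 0.06 rad) and at rest between the rails on the parking ledge, at least 74 mm forward of its seat (y of cover in the frame of box between 0.03 and 0.06 m and x of cover in the frame of box between -0.006 and 0.006 m and z of cover in the frame of box between 0.039 and 0.045 m and angle between cover's own z axis and vertical below 0.06 rad and value of joint tab above 0.0072 m and linear speed of cover below 0.01 m/s); the robot touches nothing.
It fails at once if the cover is lifted more than 6 mm off its rails or tipped by more than 0.15 rad (z of cover in the frame of box above 0.048 m or angle between cover's own z axis and vertical above 0.15 rad).
It fails at once if the cover is forced: the fingers bear on it with more than 45 N (contact force between the fingers and cover above 45 N).
It fails at once if the weight, jar or wrench is moved by more than 15 mm (distance of any of weight, grease, wrench from where it was at the start of the episode above 0.015 m).
It also fails if it takes over 38 s, if anything falls off the work surface, if the arm or the gripper's body presses on something with over 40 N, if the wrist force passes 120 N, or if a joint passes its speed limit or range.

ROBOT

A 6-joint arm with a two-finger parallel gripper is mounted at the origin on the work surface. World frame = base frame: x ahead of the robot, y to its left, z up, the work surface at z = 0. Lengths are in mm, angles in degrees, forces in N, time in s.
With the tool pointing down it reaches from about 350 to 850 mm from the base axis. Payload 8.1 kg.
Tool frame: the origin (TCP) lies between the finger pads; the fingertips stand r.nose_length ahead of it and the grasp point (between the pads) lies 3 mm ahead of it (r.nose_length is the distance from the TCP to the fingertips, in mm); x points along the fingers, y is the direction in which the jaws open and shut, and the axes are right-handed (so a half turn about x gives the same grasp; the last joint's range is limited). The gripper opens to 85 mm and grips with 20 to 120 N. Pads are 22 mm wide; open, the fingers measure 114 mm over their backs; the gripper's body (76 mm by 85 mm) begins 54 mm behind the grasp point. The pads swing forward as they close: fully open they stand 13 mm farther back than shut.
Start: joints at [-69.866, 7.471, 85.268, -0, 87.261, -4.893], TCP at [253.845, -543.662, 253.292] pointing down, gripper open.
Joint ranges: [-169.43, 169.43], [-51.17, 129.36], [1.28, 143.12], [-76.62, 256.62], [0, 156.53], [-152.29, 152.29]. Speed limits (degrees/s): [136.94, 136.94, 159.86, 180, 180, 180].

INTERFACE

Orientations are given as [roll, pitch, yaw] about the fixed x, y, z axes, in that order (R = Rz(yaw) Ry(pitch) Rx(roll)).
In Python, from bench import sense, optics, order, r gives the robot as it stands.
- The arm moves only by the tool carry_out, never from a script. Its argument "commands" is one flat list of numbers, 7 for each row, row after row: the shift along the tool's x, y, z in m, then the turn, a rotation vector about the tool's x, y, z in degrees, then the closure, from -1 (fully open) to 1 (shut), so that 0 is half open. A call has 1 to 12 rows; each row is the pose to reach, as a shift and turn from the pose measured when the call began, along the tool's axes at that moment; what a row does not reach only later rows make up. A row lasts 1/8 s, in which the tool goes at most 62.5 mm and 10.7 degrees, less where a joint would pass 70% of its speed; a pose out of reach is approached as far as the arm can. A call with a gripper value outside its range is refused whole. The fingers move at their own pace and stop on an object; "grip_force" is the grip in N (left out, the last holds). Time passes only in rows, so rows that repeat a pose let the fingers close. It gives the time, the measured TCP pose, the force and the opening at its end, in the units of the state.
- sense(): the state, without advancing time (a new reading comes with each control period).
- optics.snapshot(name): name is "scene" or "top"; returns (picture, depth): 384x512x3 uint8, red, green, blue; 384x512 float32, mm along the optical axis (not along the pixel's ray), 0 where there is no reading.
- optics.calibration(name): a dict with "mtx" (3x3 intrinsics, pixels), "k1" (the pictures are not rectified: a ray, as slopes to the right and down, at radius r is drawn at 1 + k1 r^2 times it, then the intrinsics apply), "extrinsics" (4x4, takes a point from camera to world coordinates). Camera axes: x right, y up, looking along -z (the intrinsics and any distortion apply to the point x, -y, -z); pixel columns grow to the right and rows downward; lengths in mm; the calibration is good to about 2 mm. A picture is of the moment at which its call begins. calibration takes no time and is no camera call.
- order.hand_in(): hands the job in, once; it reports no verdict.
The state is a dict: "time": time; "joint_pos": joint angles; "qd": joint speeds; "joint_efforts": joint torques, N m; "tool_pos": TCP position; "tcp_rot": TCP orientation; "ft_force": force on the tool from outside, world axes, zero at the start; "wrist_torque": the same for the moment, N m; "finger_gap": finger opening in mm.
Only numpy, scipy, OpenCV 4.12 (cv2) and the standard library are available. Lean on these libraries where they do the work, as an engineer would, in place of code of your own. Each camera call takes 0.05 s, during which the arm holds its last target. There are 200 camera calls.

## Working session

There is one attempt and no reset: what is moved stays moved. The work goes in short steps, Python scripts to look and compute and a tool call to move; the robot and the scene stay as the last step left them, time stands still between calls to the robot, and variables do not carry over. Pictures are saved under pics/ and viewed, about 8 in all and at most 12, crops included, and the job is handed in when it is done.

Besides the shell and the picture viewer there is one more tool, called after "Request:" as a command line: name --argument value ..., lists and objects as JSON in quotes. carry_out: Moves the arm, as the interface text tells. Its arguments: {"type":"object","properties":{"commands":{"type":"array","items":{"type":"number"}},"grip_force":{"type":"number"}},"required":["commands"]}

```bash
mkdir -p pics
cat > h.py <<'E'
import numpy as np, cv2
from bench import sense, optics, order, r
def snap(n,f):
    p,d=optics.snapshot(n); cv2.imwrite(f'pics/{f}.png',p[:,:,::-1]); np.save(f'pics/{f}.npy',d); return p,d
def ray(n,uv):
    c=optics.calibration(n); K=np.array(c['mtx']); E=np.array(c['extrinsics']); k=c['k1']
    dd=cv2.undistortPoints(np.array(uv,float).reshape(-1,1,2),K,np.array([k,0,0,0,0.]))[:,0]
    v=np.c_[dd[:,0],-dd[:,1],-np.ones(len(dd))]
    return E[:3,3],v@E[:3,:3].T
def onz(n,uv,z):
    o,v=ray(n,uv); return o+v*((z-o[2])/v[:,2])[:,None]
def deep(n,uv,d):
    o,v=ray(n,uv); return o+v*np.array([d[int(round(b)),int(round(a))] for a,b in uv])[:,None]
E
python3 - <<'E'
from h import *
snap('scene','s0');snap('top','t0')
print(sense(),r.nose_length)
for n in('scene','top'):print(optics.calibration(n))
E
```

```text
{'time': 0.1, 'joint_pos': array([-6.98661409e+01,  7.51165654e+00,  8.53250078e+01,  1.21911876e-03,
        8.72606092e+01, -4.89179192e+00]), 'qd': array([ 0.09864309, -0.09060813, -0.05116536, -0.15513783, -0.05388838,
        0.03158877]), 'joint_efforts': array([ 2.34504609e-03, -5.70948315e+01, -5.01944625e+01, -1.34678221e-04,
        8.05125892e-03, -1.48055801e-04]), 'tool_pos': array([ 253.69226122, -543.21373525,  252.3213012 ]), 'tcp_rot': array([-95.60895671,  89.90271884, 109.41663499]), 'ft_force': array([ 0.26256322,  0.13111275, -0.96923889]), 'wrist_torque': array([-0.02185071,  0.02321989, -0.0012604 ]), 'finger_gap': 85.38441821200362} 22.0
{'mtx': array([[352.94562444,   0.        , 259.00786279],
       [  0.        , 352.94562444, 189.44704086],
       [  0.        ,   0.        ,   1.        ]]), 'k1': -0.02564852183275416, 'extrinsics': array([[ 2.82989999e-01, -5.95990405e-01,  7.51473285e-01,
         1.09721711e+03],
       [ 9.58972872e-01,  1.61964270e-01, -2.32677041e-01,
        -2.26994517e+02],
       [ 1.69614617e-02,  7.86487770e-01,  6.17372899e-01,
         4.86511045e+02],
       [ 0.00000000e+00,  0.00000000e+00,  0.00000000e+00,
         1.00000000e+00]])}
{'mtx': array([[366.18688787,   0.        , 251.41711861],
       [  0.        , 366.18688787, 200.97396727],
       [  0.        ,   0.        ,   1.        ]]), 'k1': -0.10134522076678967, 'extrinsics': array([[ 2.44968279e-02,  9.94485030e-01, -1.01977601e-01,
         5.23679568e+02],
       [-9.99699854e-01,  2.43356344e-02, -2.82465128e-03,
        -6.92344097e+01],
       [-3.27383793e-04,  1.02016188e-01,  9.94782685e-01,
         8.54597489e+02],
       [ 0.00000000e+00,  0.00000000e+00,  0.00000000e+00,
         1.00000000e+00]])}
```

View pics/t0.png

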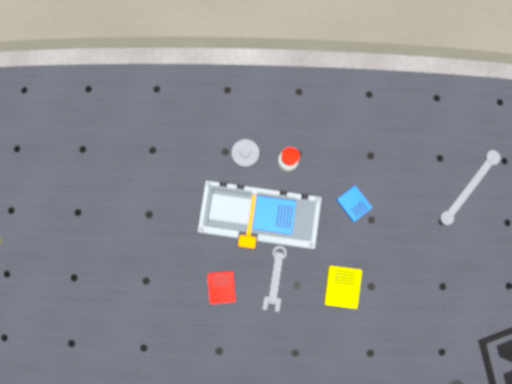

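View pics/s0.png

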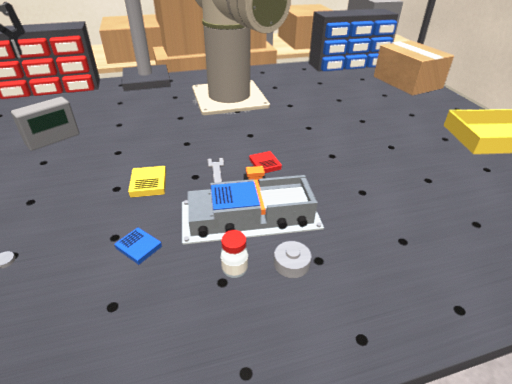

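The top view shows the seated blue cover at about (275,214), the orange bar and pad at (248,241), the wrench at (276,278), the weight at (245,152) and the jar at (289,158). The small loose blue cover at (355,203) and the red and yellow ones are the decoys. The box's +y points to image left, roughly world +y. The scene view agrees.

```bash
cat >> h.py <<'E'
def mask(p,lo,hi,roi):
    h=cv2.cvtColor(p,cv2.COLOR_RGB2HSV); m=cv2.inRange(h,lo,hi); z=np.zeros_like(m); x0,x1,y0,y1=roi; z[y0:y1,x0:x1]=m[y0:y1,x0:x1]; return z
def rect(n,m,z):
    c=max(cv2.findContours(m,cv2.RETR_EXTERNAL,cv2.CHAIN_APPROX_NONE)[0],key=cv2.contourArea)[:,0]
    w=onz(n,c,z)[:,:2].astype(np.float32); return cv2.minAreaRect(w)
E
python3 - <<'E'
from h import *
p,d=cv2.imread('pics/t0.png')[:,:,::-1].copy(),np.load('pics/t0.npy')
b=mask(p,(95,120,80),(125,255,255),(240,310,180,250))
print('cover',rect('top',b,60), 'depth z',deep('top',[(273,214)],d))
o=mask(p,(10,140,120),(30,255,255),(225,270,185,260))
print('orange all',rect('top',o,60)); o2=o.copy(); o2[:235]=0
print('pad',rect('top',o2,69), deep('top',[(248,241)],d))
# box outline by depth height
v,u=np.mgrid[165:265,185:340]; uv=np.c_[u.ravel(),v.ravel()]
P=deep('top',uv,d); h=P[:,2].reshape(u.shape)
for lo,hi in((52,66),(36,66)):
    m=np.zeros(d.shape,np.uint8); m[165:265,185:340]=((h>lo)&(h<hi)&(np.abs(u)>0))*255
    print(lo,rect('top',m,58 if lo==52 else 42))
s=cv2.imread('pics/s0.png')[:,:,::-1].copy()
b=mask(s,(100,120,80),(125,255,255),(200,270,170,220)); print('scene cover',rect('scene',b,60))
o=mask(s,(8,140,120),(25,255,255),(240,270,162,181)); print('scene pad',rect('scene',o,69))
big=np.hstack([cv2.resize(p[165:265,185:345,::-1],None,fx=4,fy=4)]); cv2.imwrite('pics/c0.png',big)
E
```

```text
cover ((576.8955078125, -117.11083984375), (84.54352569580078, 73.08301544189453), 83.22858428955078) depth z [[ 577.97442306 -114.72004222   57.73737419]]
orange all ((559.388671875, -57.502662658691406), (112.87139892578125, 36.72757339477539), 1.358994960784912)
pad ((517.0272827148438, -58.63090133666992), (27.655492782592773, 36.31157684326172), 1.3589738607406616) [[518.12599716 -61.78809574  66.25138869]]
52 ((577.9634399414062, -116.67622375488281), (87.79661560058594, 90.90950775146484), 83.22685241699219)
36 ((564.1281127929688, -83.28700256347656), (245.28053283691406, 130.53811645507812), 83.20306396484375)
scene cover ((580.5022583007812, -117.22592163085938), (85.76875305175781, 76.02500915527344), 83.22958374023438)
scene pad ((534.2542724609375, -61.85026168823242), (36.94428634643555, 49.153465270996094), 75.22266387939453)
```

View pics/c0.png

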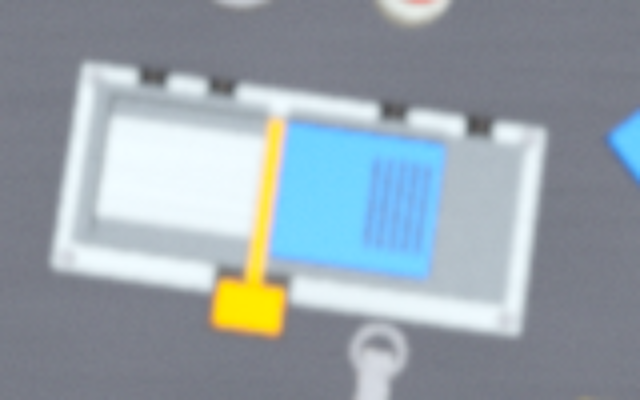

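The cover, its decoys and the pad are resolved. The cover measures 84.5×73 mm, at about (577,-117) with yaw -6.8°. The box frame from the cover predicts the pad at (518,-60), and I measured (517,-59). Next is the shift needed in tool axes.

```bash
cat >> h.py <<'E'
from scipy.spatial.transform import Rotation as Ro
YAW=-6.8; O=np.array([582.5,-73.3,0])
B=Ro.from_euler('z',YAW,degrees=True).as_matrix()
def w(b): return O+B@np.array(b,float)
def plan(*tg):
    s=sense(); R=Ro.from_euler('xyz',s['tcp_rot'],degrees=True).as_matrix()
    bt=B.T@(s['tool_pos']-O); print('t',s['time'],'tcp box',bt.round(1),'F',s['ft_force'].round(1),'gap',s['finger_gap'])
    for sg in(1,-1):
        y=B[:,0]*sg; x=np.array([0,0,-1.]); T=np.c_[x,y,np.cross(x,y)]
        print('turn',sg,Ro.from_matrix(R.T@T).as_rotvec(degrees=True).round(2))
    for g in tg: print(g,'shift m',(R.T@(w(g)-s['tool_pos'])/1000).round(4))
E
python3 - <<'E'
from h import *
plan((-66,6,150),(-66,6,100))
E
```

```text
t 0.1 tcp box [-270.9 -505.5  252.3] F [ 0.3  0.1 -1. ] gap 85.38441821200362
turn 1 [-58.17  -0.06   0.08]
turn -1 [1.2183e+02 1.0000e-01 7.0000e-02]
(-66, 6, 150) shift m [ 0.1029 -0.3264 -0.4438]
(-66, 6, 100) shift m [ 0.1529 -0.3263 -0.4438]
```

Request:
carry_out --commands '[0.0,-0.04,-0.055,-10,0,0,1,0.01,-0.08,-0.11,-20,0,0,1,0.02,-0.12,-0.165,-30,0,0,1,0.03,-0.16,-0.22,-40,0,0,1,0.04,-0.2,-0.275,-50,0,0,1,0.05,-0.24,-0.33,-58.2,0,0,1,0.06,-0.285,-0.385,-58.2,0,0,1,0.08,-0.326,-0.444,-58.2,0,0,1,0.103,-0.326,-0.444,-58.2,0,0,1,0.103,-0.326,-0.444,-58.2,0,0,1,0.103,-0.326,-0.444,-58.2,0,0,1]'

```text
time: 1.48
tool_pos: [517.6, -59.6, 149.4]
tcp_rot: [-119.0, 89.9, 144.3]
ft_force: [0.1, -0.1, 0.6]
finger_gap: 0.3
```

Run:
```python
from h import *
plan((-66,6,95),(-66,6,82))
p,d=snap('scene','s1'); cv2.imwrite('pics/s1c.png',cv2.resize(p[60:260,150:350,::-1],None,fx=3,fy=3))
```

```text
t 1.475 tcp box [-66.1   5.9 149.4] F [ 0.1 -0.1  0.6] gap 0.28917840257556565
turn 1 [ 0.1  -0.07  0.13]
turn -1 [-1.799e+02 -2.000e-01 -1.100e-01]
(-66, 6, 95) shift m [ 0.0544  0.0002 -0.0001]
(-66, 6, 82) shift m [ 0.0674  0.0002 -0.    ]
```

View pics/s1c.png

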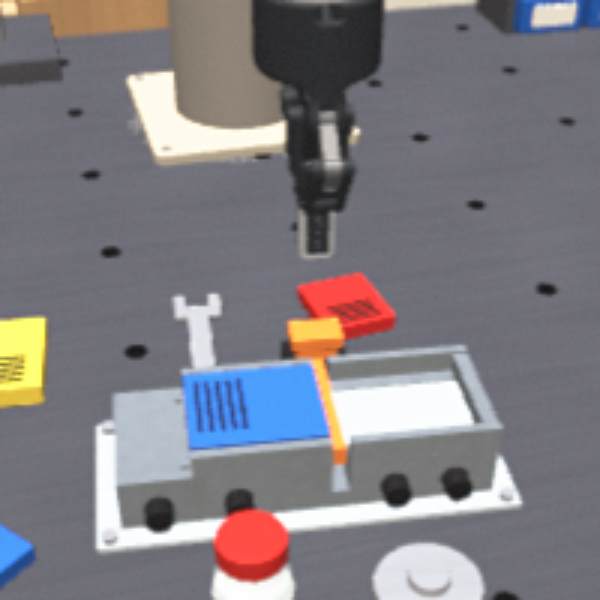

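The crop shows the closed fingertips at (318,250) directly above the pad at (315,335), with the cover still seated. I'll press down now.

Request:
carry_out --commands '[0.03,0,0,0,0,0,1,0.05,0,0,0,0,0,1,0.056,0,0,0,0,0,1,0.059,0,0,0,0,0,1,0.062,0,0,0,0,0,1,0.065,0,0,0,0,0,1,0.067,0,0,0,0,0,1,0.067,0,0,0,0,0,1]'

```text
time: 2.52
tool_pos: [518.7, -61.0, 84.4]
tcp_rot: [96.6, 89.9, -0.2]
ft_force: [-0.5, -3.1, 4.0]
finger_gap: 0.2
```

Request:
carry_out --commands '[0.002,0,0,0,0,0,1,0.004,0,0,0,0,0,1,0.005,0,0,0,0,0,1,0.005,0,0,0,0,0,1]'

```text
time: 3.02
tool_pos: [519.0, -61.0, 81.8]
tcp_rot: [85.8, 89.9, -10.9]
ft_force: [-12.8, 0.3, 22.4]
finger_gap: 0.0
```

The force jumped to 22 N with the fingertips at 59.8 mm, so the tab has hit its stop. I'll lift off and move behind the cover.

Request:
carry_out --commands '[-0.02,0,0,0,0,0,1,-0.05,0,0,0,0,0,1,-0.06,0,0,0,0,0,1,-0.06,0,0,0,0,0,1]'

```text
time: 3.52
tool_pos: [519.4, -61.0, 142.2]
tcp_rot: [87.3, 89.8, -9.5]
ft_force: [0.3, -0.8, -0.6]
finger_gap: 0.1
```

Run:
```python
from h import *
plan((0,-118,120),(0,-118,71))
p,d=snap('top','t1')
b=mask(p,(95,120,80),(125,255,255),(240,310,180,250)); print('cover',rect('top',b,60))
o=mask(p,(10,140,120),(30,255,255),(225,270,185,260));
vs,us=np.nonzero(o); print('orange n',len(vs), 'rows',vs.min(),vs.max())
p,d=snap('scene','s2'); cv2.imwrite('pics/s2c.png',cv2.resize(p[60:260,150:350,::-1],None,fx=3,fy=3))
```

```text
t 3.525 tcp box [-64.1   4.7 142.2] F [ 0.3 -0.8 -0.6] gap 0.11972761996723541
turn 1 [ 0.05  0.01 -0.16]
turn -1 [-1.7995e+02  2.6000e-01  1.0000e-02]
(0, -118, 120) shift m [0.0224 0.0639 0.1228]
(0, -118, 71) shift m [0.0714 0.0638 0.1228]
cover ((607.0366821289062, -121.22608947753906), (85.67141723632812, 18.751209259033203), 78.19914245605469)
orange n 12 rows 196 200
```

View pics/s2c.png

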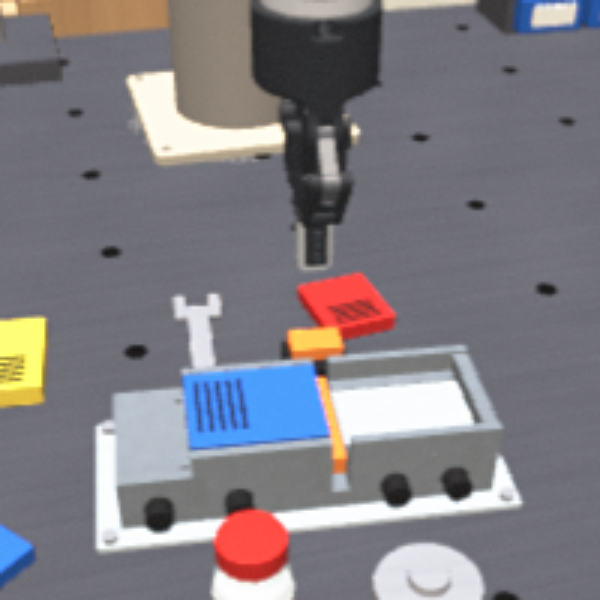

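The pad and bar are lower than before, by about the full stroke (pad top edge at crop row 330, was 322). The cover is still seated. I'll go to the apron.

Request:
carry_out --commands '[0.0,0.03,0.05,0,0,0,1,0.0,0.064,0.1,0,0,0,1,0.01,0.064,0.123,0,0,0,1,0.04,0.064,0.123,0,0,0,1,0.06,0.064,0.123,0,0,0,1,0.068,0.064,0.123,0,0,0,1,0.073,0.064,0.123,0,0,0,1,0.073,0.064,0.123,0,0,0,1]'

```text
time: 4.62
tool_pos: [567.7, -190.3, 67.9]
tcp_rot: [81.8, 90.0, -14.9]
ft_force: [-0.2, 0.1, 0.4]
finger_gap: 0.0
```

Run:
```python
from h import *
plan((0,-99,69),(0,-10,69))
p,d=snap('scene','s3'); cv2.imwrite('pics/s3c.png',cv2.resize(p[60:260,150:350,::-1],None,fx=3,fy=3))
```

```text
t 4.625 tcp box [  -0.9 -117.9   67.9] F [-0.2  0.1  0.4] gap 0.02771920372871838
turn 1 [ 0.08  0.   -0.02]
turn -1 [-1.7992e+02  4.0000e-02  1.0000e-02]
(0, -99, 69) shift m [-0.0011  0.0009 -0.0189]
(0, -10, 69) shift m [-0.0011  0.001  -0.1079]
```

View pics/s3c.png

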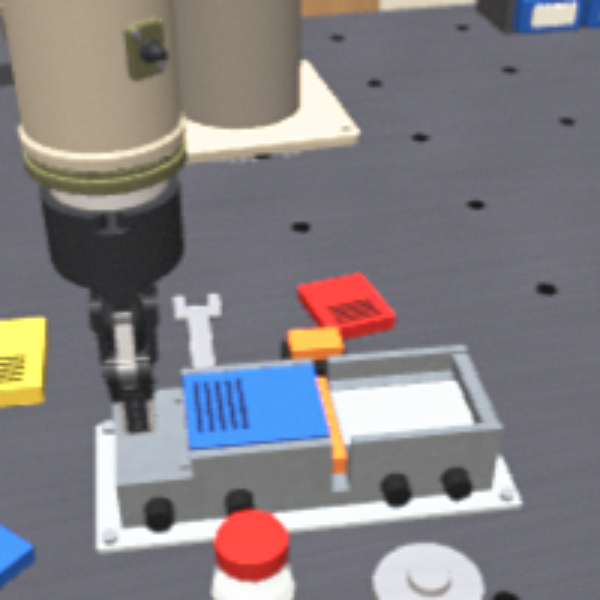

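The fingertips stand on the apron centre behind the cover, at crop (137,420). I'll push slowly, starting with a short test.

Request:
carry_out --commands '[-0.001,0.001,-0.01,0,0,0,1,-0.001,0.001,-0.016,0,0,0,1,-0.001,0.001,-0.02,0,0,0,1,-0.001,0.001,-0.024,0,0,0,1,-0.001,0.001,-0.028,0,0,0,1,-0.001,0.001,-0.032,0,0,0,1,-0.001,0.001,-0.036,0,0,0,1]'

```text
time: 5.55
tool_pos: [573.1, -154.6, 69.4]
tcp_rot: [72.0, 89.9, -24.7]
ft_force: [-0.4, -0.7, 0.6]
finger_gap: 0.1
```

The cover moves freely at about 1 N, so I'll continue.

Request:
carry_out --commands '[0,0,-0.006,0,0,0,1,0,0,-0.013,0,0,0,1,0,0,-0.02,0,0,0,1,0,0,-0.027,0,0,0,1,0,0,-0.034,0,0,0,1,0,0,-0.041,0,0,0,1,0,0,-0.048,0,0,0,1,0,0,-0.055,0,0,0,1,0,0,-0.06,0,0,0,1,0,0,-0.065,0,0,0,1,0,0,-0.069,0,0,0,1,0,0,-0.071,0,0,0,1]'

```text
time: 7.05
tool_pos: [581.4, -83.9, 69.3]
tcp_rot: [70.8, 89.9, -25.9]
ft_force: [-0.2, -1.2, -0.0]
finger_gap: 0.0
```

Run:
```python
from h import *
plan((0,-10,69))
p,d=snap('scene','s4'); cv2.imwrite('pics/s4c.png',cv2.resize(p[60:260,150:350,::-1],None,fx=3,fy=3))
```

```text
t 7.05 tcp box [  0.2 -10.6  69.3] F [-0.2 -1.2 -0. ] gap 0.03626107891173482
turn 1 [ 0.07  0.02 -0.05]
turn -1 [-1.7993e+02  8.0000e-02  3.0000e-02]
(0, -10, 69) shift m [ 0.0003 -0.0002 -0.0006]
```

View pics/s4c.png

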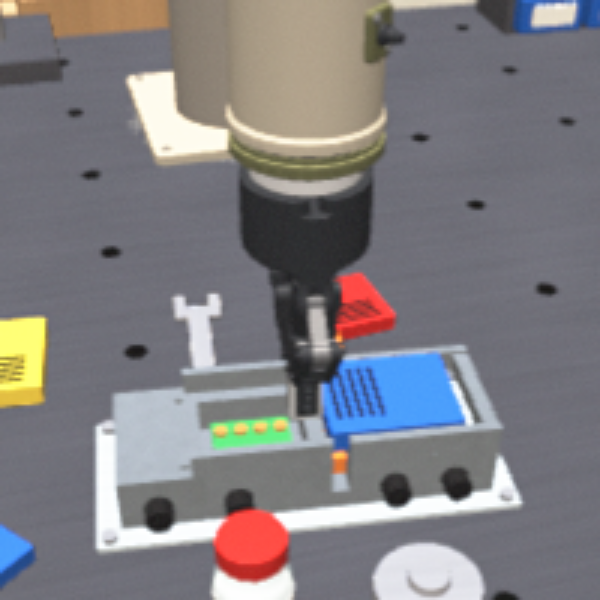

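The cover is on the ledge (crop 325–465), the green terminals are exposed, and a small gap is left to the end stop. I'll back off, lift and check from the top.

Request:
carry_out --commands '[0,0,0.006,0,0,0,1,0,0,0.015,0,0,0,1,-0.03,0,0.015,0,0,0,1,-0.08,0,0.015,0,0,0,1,-0.13,0,0.04,0,0,0,1,-0.16,0,0.1,0,0,0,1,-0.18,0,0.16,0,0,0,1,-0.18,0,0.22,0,0,0,1,-0.18,0,0.25,0,0,0,1,-0.18,0,0.25,0,0,0,1,-0.18,0,0.25,0,0,0,1]'

```text
time: 8.48
tool_pos: [551.8, -331.9, 249.0]
tcp_rot: [138.4, 90.0, 41.7]
ft_force: [0.4, 0.2, -1.4]
finger_gap: 0.1
```

Run:
```python
from h import *
plan()
p,d=snap('top','t5'); d0=np.load('pics/t0.npy')
b=mask(p,(95,120,80),(125,255,255),(200,310,180,250)); q=rect('top',b,60); print(q)
print('cover box',B.T@(np.array([*q[0],60])-O))
v,u=np.nonzero(cv2.erode(b,np.ones((5,5)))); P=deep('top',np.c_[u,v],d)@B; 
A=np.c_[P[:,:2],np.ones(len(P))]; c=np.linalg.lstsq(A,P[:,2],rcond=None)[0]; print('top z med',np.median(P[:,2]),'tilt',c[:2])
o=mask(p,(10,140,120),(30,255,255),(225,270,232,260)); m=cv2.erode(o,np.ones((5,5))); 
v,u=np.nonzero(m); print('pad z now',np.median(deep('top',np.c_[u,v],d)[:,2]),'before',np.median(deep('top',np.c_[u,v],d0)[:,2]))
cv2.imwrite('pics/c5.png',cv2.resize(p[130:320,180:380,::-1],None,fx=3,fy=3))
```

```text
t 8.475 tcp box [ 1.000e-01 -2.604e+02  2.490e+02] F [ 0.4  0.2 -1.4] gap 0.1324348435399308
turn 1 [ 0.04 -0.03 -0.03]
turn -1 [-1.7996e+02  5.0000e-02 -5.0000e-02]
((586.7915649414062, -29.83236312866211), (85.43098449707031, 73.78589630126953), 83.69894409179688)
cover box [-0.88536474 43.67000245 60.        ]
top z med 58.771283009486524 tilt [-0.64190145 -0.37697776]
pad z now 58.732338292603 before 66.46647860716314
```

View pics/c5.png

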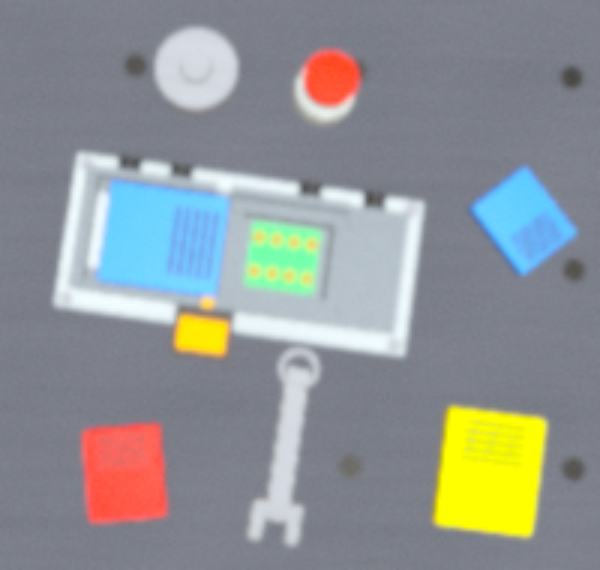

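The tilt fit looks spoiled by pixels without depth, so I'll redo it with those left out. The pad now reads level with the cover's top (58.73 against 58.77 mm), as it should when fully pressed.

Run:
```python
from h import *
p,d=cv2.imread('pics/t5.png')[:,:,::-1].copy(),np.load('pics/t5.npy')
b=mask(p,(95,120,80),(125,255,255),(200,310,180,250)); v,u=np.nonzero(cv2.erode(b,np.ones((5,5))))
P=deep('top',np.c_[u,v],d)@B; print(len(P),(d[v,u]==0).sum()); P=P[abs(P[:,2]-58.8)<8]
A=np.c_[P[:,:2]-P[:,:2].mean(0),np.ones(len(P))]; print(len(P),np.linalg.lstsq(A,P[:,2],rcond=None)[0])
p0,d0=cv2.imread('pics/t0.png')[:,:,::-1].copy(),np.load('pics/t0.npy')
m=mask(p0,(95,120,80),(125,255,255),(240,310,180,250)); v,u=np.nonzero(cv2.erode(m,np.ones((5,5)))); print('seated top z',np.median(deep('top',np.c_[u,v],d0)[:,2]))
```

```text
995 5
990 [-3.84127325e-03 -4.69909974e-03  5.88021012e+01]
seated top z 58.725295875690904
```

The cover is flat (tilt about 0.006 rad) and its top is at the same height as when seated. I'll hand in.

```bash
python3 -c "
from h import *
print(order.hand_in())"
```

```text
the job is handed in; nothing more can be done
None
```

I pressed the orange tab down to its stop, then pushed the blue cover about 88 mm along its rails onto the parking ledge. The arm was backed well clear, and I handed the job in at about 8.5 s of the 38 s allowed.

- **Tab:** the force rose to 22 N with the fingertips at 59.8 mm, so it hit its stop. The pad now reads level with the cover's top, as it should when fully pressed. The raw depth change on the pad was only 7.7 mm, against 9 mm nominal and 7.2 mm required. I put that down to depth bias, because the cover's top also reads about 1.2 mm low.
- **Cover:** it sits at box x ≈ -0.9 mm, y ≈ +43.7 mm. It is flat to about 0.006 rad, and its top is within 0.1 mm of its seated height. The force read about 1 N at the two points checked during the push.
- **Failed check:** my first tilt fit gave nonsense (-0.64), spoiled by five pixels with no depth reading. I redid it without them.
- **Surroundings:** in the last picture the green terminals are exposed. The weight, jar, wrench and look-alikes appear where they were, by eye only; I didn't measure their positions.

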